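Zero the stroke counter and draw the pump plunger to the mark

TASK

On the blue hand draw pump, first turn the black stroke counter knob anticlockwise all the way back to its zero stop, with the plunger still home. Then pull the orange plunger grip straight out against its return spring until its pointer is level with the red index on the scale, and finish holding it there: never draw it a centimetre or more past the index, and never yank it or let it snap back. Leave the red index and the things standing around the pump where they are.

Things in the scene. Friction and masses are not known exactly. Their poses are not given: they have to be found in the camera images.
- pump: fixed draw pump: base plate 285 x 172 x 8 mm (x -195 to +90, y -71 to +101 mm), blue housing (x -30 to +85, y -60 to +60, top z 68 mm). Origin on the worktop; x runs from the plunger grip to the housing, so the plunger pulls out along -x; z up. Stands turned up to 0.45 rad either way. In front of the housing all but the grip is below z 43 mm
- counter (a joint): stroke counter knob angle in rad, 0 at the zero stop (a hard stop), growing clockwise seen from above, up to 2.0; starts between 0.6 and 1.35. Stays where it is left (friction about 0.05 N m)
- counter_grip (a point): middle of the counter's upright black grip bar, on the vertical turning axis (pump x +30, y 0, z 90.5 mm); turns with it. Bar 46 long, 12 thick, 27 mm high (z 77 to 104), on a skirt of 60 mm diameter, top z 77: keep fingertips above that. At joint 0 the bar lies along pump x, its white line towards -x, at the dial's red zero line
- grip: plunger with an orange upright grip plate 14 mm thick (pump x), 64 wide (y), 58 high (z 42 to 100 mm); origin at the plate's middle, axes as the pump's. Starts home, at pump x -95, y 0, z 71 mm, with 53 mm free behind it to the housing's cover; slides 75 mm along -x. A spring pulls it home with about 5 N at home, 12 N when 62 mm out
- pointer (a point): tip of the thin orange pointer that moves with the plunger, half across the white scale (pump y +76 mm, z 26.5 mm), straight to the side of the grip's middle (same pump x as grip)
- mark (a point): tip of the red index (10 mm wide red block on the white scale at the pump's +y side, top about 43 mm high) at pump y +76 mm, z 26.5 mm; axes as the pump's. It is 30 to 62 mm from the pointer's home along -x. Clamped: keep it where it is
- cap_jar: loose small jar with black lid, 45 mm diameter, 60 mm high, beside the housing at the pump's -y side; origin under its centre. (Farther right stands a fixed black case 0.31 m high, world x beyond 0.56 m, y -0.30 to -0.64 m: keep the arm clear of it)
- beaker: loose glass beaker, 54 mm diameter, 65 mm high, beside the housing at the pump's +y side; origin under its centre
- ferrule_box: loose flat grey and clear parts box 36 x 50 x 18 mm beside the plunger at the pump's -y side; origin under its centre

How it is judged (in metres and radians):
On the way, in this order (a step that is already met when the one before it is completed fails the run):
1. the counter is at its zero stop (within 0.08 rad) while the plunger is still home (within 6 mm) (value of joint counter below 0.08 rad and x of grip in the frame of pump above -0.101 m), for 0.2 s.
2. the gripped plunger's pointer is level with the red index within 4 mm (x of pointer in the frame of mark between -0.004 and 0.004 m and contact force between the fingers and grip above 3 N), for 0.2 s.
At the end, for the whole second after the job is handed in: The counter is at its zero stop (within 0.08 rad), and the fingers hold the plunger grip (over 3 N) at rest with the pointer level with the red index within 4 mm (all of step 2 and value of joint counter below 0.08 rad and linear speed of grip below 0.01 m/s); the arm keeps its last pose, push and grip.
It fails at once if the plunger is drawn more than 10 mm while the counter is off zero (x of grip in the frame of pump below -0.105 m and value of joint counter above 0.1 rad).
It fails at once if the plunger is drawn more than 10 mm past the red index (x of pointer in the frame of mark below -0.01 m).
It fails at once if the plunger snaps back or is yanked (faster than 0.25 m/s) (linear speed of grip above 0.25 m/s).
It fails at once if the red index is shifted by more than 3 mm (distance of mark from where it was at the start of the episode above 0.003 m).
It fails at once if a thing beside the pump is moved by more than 20 mm or tipped (distance of any of cap_jar, beaker, ferrule_box from where it was at the start of the episode above 0.02 m or angle between any of cap_jar, beaker's own z axis and vertical above 0.4 rad).
It also fails if it takes over 54 s, if anything falls off the work surface, if the arm or the gripper's body presses on something with over 40 N, if the wrist force passes 120 N, or if a joint passes its speed limit or range.

ROBOT

A 7-joint arm with a two-finger parallel gripper is mounted at the origin on a cart in front of the work surface, level with it; the furniture and walls round the work are solid. World frame = base frame: x ahead of the robot, y to its left, z up, the work surface at z = 0. Lengths are in m, angles in degrees, forces in N, time in s.
With the tool pointing down it reaches from about 0.425 to 0.825 m from the base axis. Payload 3.6 kg.
Tool frame: the origin (TCP) lies midway between the tips of the shut fingers; the grasp point (between the pads) lies 19 mm behind it; z points along the fingers, y is the line along which they close (so a half turn about z gives the same grasp; the last joint's range is limited). The gripper opens to 85 mm and grips with 20 to 120 N. Pads are 22 mm wide; open, the fingers measure 114 mm over their backs; the gripper's body (76 mm by 85 mm) begins 54 mm behind the grasp point. The pads swing forward as they close: fully open they stand 13 mm farther back than shut.
Start: joints at [-69.013, 35.231, -0.722, 81.555, 0.464, 63.22, -2.315], TCP at [0.249, 0.6, 0.231] pointing down, gripper open.
Joint ranges: [-178.69, 178.69], [-17.37, 117.87], [-77.05, 75.6], [15.02, 138.74], [-78.02, 258.01], [0.78, 113.62], [-162.83, 162.83]. Speed limits (degrees/s): [159.86, 159.86, 180, 180, 180, 180, 180].

INTERFACE

Orientations are given as [roll, pitch, yaw] about the fixed x, y, z axes, in that order (R = Rz(yaw) Ry(pitch) Rx(roll)).
In Python, from rig import env gives the robot as it stands. The module is installed in compiled form; this text tells all that it offers. Calls block until the motion is done:
- env.move_to(position, orientation): joint-space move of the TCP to a pose.
- env.movel(position, ori=None, v=0.15, threshold=None): straight line of the TCP; ori=None keeps the orientation; v is the mean speed in m/s. With threshold (N) it stops when the force on the tool has changed by that much, and returns True; else False.
- env.move_j(angles): joint-space move.
- env.move_gripper(opening, strength=None): finger opening in m; strength is the grip in N (None keeps the last); returns when the fingers have stopped.
- env.sleep(seconds).
- env.inverse_kinematics(position, orientation): joint angles nearest the present ones, or None.
- env.read_camera(name): name is "scene" or "top" or "wrist"; returns a dict with "color" (420x560x3 uint8, red, green, blue), "mtx" (3x3 intrinsics, pixels), "k1" (the pictures are not rectified: a ray, as slopes to the right and down, at radius r is drawn at 1 + k1 r^2 times it, then the intrinsics apply), "eye" and "rotation" of the camera in the world. Camera axes: x right, y down, z forward; pixel columns grow to the right and rows downward; lengths in m; the calibration is good to about 2 mm. A picture is of the moment at which its call begins. There is no depth.
A pose or a line that the arm cannot do raises env.Unreachable and nothing moves.
- env.job_done(): hands the job in; it is judged then, once.
Readings, each from a call of its own:
- env.get_t(): time.
- env.get_joint_positions(): joint angles.
- env.get_qvel(): joint speeds.
- env.get_tau(): joint torques, N m.
- env.get_tcp_pos(): TCP position.
- env.get_tcp_rot(): TCP orientation.
- env.get_wrist_force(): force on the tool from outside, world axes, zero at the start.
- env.get_moment(): the same for the moment, N m.
- env.get_grip_width(): finger opening in m.
- env.get_gripper_force(): force on a finger pad.
Only numpy, scipy, OpenCV 4.12 (cv2) and the standard library are available. Lean on these libraries where they do the work, as an engineer would, in place of code of your own. Each camera call takes 0.05 s, during which the arm holds its last target. There are 200 camera calls.

## Working session

There is one attempt and no reset: what is moved stays moved. The work goes in short steps, each a Python script; the robot and the scene stay as the last script left them, time stands still between calls to the robot, and variables do not carry over. Pictures are saved under pics/ and viewed, at most 10 in all, crops included, and the job is handed in when it is done.

```bash
mkdir -p pics; cat > h.py <<'E'
import numpy as np, cv2
from rig import env
def shot(n,f=None):
    c=env.read_camera(n)
    if f: cv2.imwrite('pics/'+f,c['color'][:,:,::-1])
    return c
def rays(c,uv):
    uv=np.atleast_2d(np.array(uv,float)); K=np.array(c['mtx']); k=float(c['k1'])
    d=np.c_[(uv[:,0]-K[0,2])/K[0,0],(uv[:,1]-K[1,2])/K[1,1]]
    x=d.copy()
    for _ in range(30): x=d/(1+k*(x**2).sum(1,keepdims=True))
    return np.array(c['eye']),np.c_[x,np.ones(len(x))]@np.array(c['rotation']).T
def plane(c,uv,z):
    e,r=rays(c,uv); return e+r*((z-e[2])/r[:,2])[:,None]
def proj(c,P):
    K=np.array(c['mtx']); q=(np.atleast_2d(P)-np.array(c['eye']))@np.array(c['rotation']); x=q[:,:2]/q[:,2:]
    x=x*(1+float(c['k1'])*(x**2).sum(1,keepdims=True)); return x@K[:2,:2].T+K[:2,2]
def tri(obs):
    A=0;b=0
    for c,uv in obs:
        e,r=rays(c,uv); r=r[0]/np.linalg.norm(r[0]); M=np.eye(3)-np.outer(r,r); A=A+M; b=b+M@e
    return np.linalg.solve(A,b)
E
python3 - <<'E'
from h import *
for n in ('top','scene'):
    c=shot(n,n+'0.png'); print(n,c['eye'],np.round(c['rotation'],3).tolist(),c['mtx'],c['k1'])
print(env.get_t(),env.get_tcp_rot())
E
```

```text
top [0.49776261 0.066425   1.11999746] [-174.524, 1.626, -88.479] [[454.63826515   0.         279.56501987]
 [  0.         454.63826515 211.65058703]
 [  0.           0.           1.        ]] -0.14995694932423254
scene [-0.07851963 -0.33371649  0.61808446] [-122.721, -0.384, -58.158] [[466.75655838   0.         274.74875677]
 [  0.         466.75655838 208.21340738]
 [  0.           0.           1.        ]] 0.05235853625506444
0.1 [-1.79867101e+02  3.24365787e-03  1.57496785e+02]
```

View pics/top0.png

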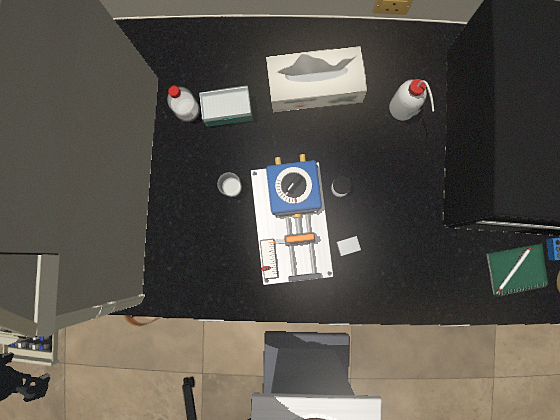

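View pics/scene0.png

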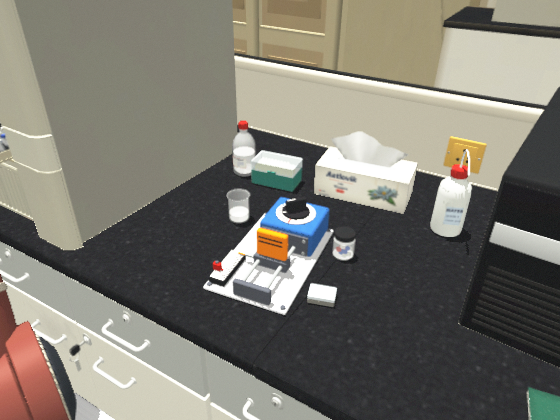

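The top view shows the pump's knob at about (293,184), the orange grip at (299,239), and the red index at about (265,268). The scene view shows the same layout. The rotation is given as roll/pitch/yaw, so I'll convert it and measure.

```bash
python3 - <<'E'
s=open('h.py').read()
s=s.replace("""    return c
def rays""","""    c['rotation']=R.from_euler('xyz',c['rotation'],degrees=True).as_matrix()
    return c
def blobs(c,lo,hi,amin=20):
    m=cv2.inRange(cv2.cvtColor(c['color'],cv2.COLOR_RGB2HSV),lo,hi)
    n,l,s,cc=cv2.connectedComponentsWithStats(m)
    return [(s[i],cc[i],l==i) for i in np.argsort(-s[:,4]) if i and s[i,4]>=amin]
ORANGE=((8,150,120),(19,255,255)); BLUE=((100,130,60),(125,255,255))
def rect(m): 
    p=np.argwhere(m)[:,::-1].astype(np.float32); return cv2.minAreaRect(p)
def rects(m): return cv2.boxPoints(rect(m))
def rays""",1).replace("from rig","from scipy.spatial.transform import Rotation as R\nfrom rig")
open('h.py','w').write(s)
E
python3 - <<'E'
from h import *
for n in ('top','scene'):
    c=shot(n)
    for nm,r in (('or',ORANGE),('bl',BLUE)):
        for s,cc,m in blobs(c,*r)[:3]: print(n,nm,s,cc.round(1), rects(m).round(1).tolist() if s[4]>40 else '')
        s,cc,m=blobs(c,*r)[0]
        z=.1 if nm=='or' else .068
        if n=='top': print(plane(c,rects(m),z).round(4).tolist())
t=shot('top'); s=shot('scene')
print('knob',tri([(t,(294,184)),(s,(296,208))]))
E
```

```text
Traceback (most recent call last):
IndexError: list index out of range
```

```bash
python3 - <<'E'
from h import *
c=shot('top');h=cv2.cvtColor(c['color'],cv2.COLOR_RGB2HSV)
print(h[236:242,285:315:5].tolist(), h[205,275:315:8].tolist())
E
```

```text
[[[110, 12, 127], [11, 139, 219], [13, 149, 245], [14, 145, 255], [14, 139, 255], [14, 145, 252]], [[107, 26, 140], [14, 151, 254], [15, 142, 255], [14, 141, 254], [14, 143, 254], [14, 143, 254]], [[107, 38, 136], [14, 138, 255], [14, 139, 255], [14, 144, 254], [15, 138, 255], [14, 141, 251]], [[108, 42, 134], [15, 142, 255], [15, 138, 255], [14, 138, 255], [13, 141, 247], [12, 144, 228]], [[106, 30, 127], [15, 141, 255], [14, 145, 252], [12, 146, 239], [10, 92, 153], [4, 48, 118]], [[106, 22, 129], [13, 149, 248], [10, 104, 159], [11, 89, 146], [11, 32, 112], [90, 5, 104]]] [[108, 115, 189], [108, 111, 191], [108, 108, 191], [108, 106, 190], [109, 107, 189]]
```

```bash
sed -i 's/(8,150,120),(19/(8,115,120),(19/; s/(100,130,60)/(100,90,60)/' h.py; python3 - <<'E'
from h import *
for n in ('top','scene'):
    c=shot(n)
    for nm,r in (('or',ORANGE),('bl',BLUE)):
        for s,cc,m in blobs(c,*r)[:3]: print(n,nm,s,cc.round(1), rects(m).round(1).tolist() if s[4]>40 else '')
        s,cc,m=blobs(c,*r)[0]
        z=.1 if nm=='or' else .068
        if n=='top': print(plane(c,rects(m),z).round(4).tolist())
t=shot('top'); s=shot('scene')
print('knob',tri([(t,(294,184)),(s,(296,208))]))
E
```

```text
top or [286 234  28   9 160] [299.6 237.6] [[285.5, 236.5], [312.8999938964844, 232.89999389648438], [313.6000061035156, 238.8000030517578], [286.29998779296875, 242.39999389648438]]
top or [380   1  17   8  44] [388.3   3.9] [[380.0, 1.0], [396.0, 1.0], [396.0, 8.0], [380.0, 8.0]]
top or [124 315  11  10  26] [128.1 319.7] 
[[0.5392, 0.0831, 0.1], [0.5487, 0.022, 0.1], [0.5356, 0.02, 0.1], [0.5261, 0.081, 0.1]]
top bl [ 266  160   55   53 1290] [293.6 187.2] [[265.6000061035156, 165.5], [315.3999938964844, 159.5], [321.20001220703125, 206.8000030517578], [271.29998779296875, 212.8000030517578]]
top bl [546 237  14  24 245] [552.4 248.4] [[546.0, 237.0], [559.0, 237.0], [559.0, 260.0], [546.0, 260.0]]
[[0.7061, 0.1348, 0.068], [0.7232, 0.0178, 0.068], [0.6116, 0.0025, 0.068], [0.5946, 0.1181, 0.068]]
scene or [257 230  32  31 680] [272.3 245.8] [[253.39999389648438, 256.1000061035156], [257.3999938964844, 227.89999389648438], [289.79998779296875, 232.5], [285.79998779296875, 260.70001220703125]]
scene bl [ 260  196   70   60 1394] [300.1 223.7] [[258.5, 224.6999969482422], [285.8999938964844, 180.6999969482422], [337.20001220703125, 212.6999969482422], [309.70001220703125, 256.70001220703125]]
knob [0.66150695 0.06741123 0.07910727]
```

```bash
python3 - <<'E'
from h import *
t=shot('top')
print(plane(t,[(143,295),(157,80),(150,290)],0).round(3).tolist())
env.movel([0.265,0.37,0.25],v=0.25)
print(env.get_tcp_pos(),env.get_joint_positions(),env.get_t())
env.movel([0.46,0.06,0.30],[180,0,98.6],v=0.25)
env.movel([0.56,0.06,0.30],v=0.2)
print(env.get_tcp_pos(),env.get_joint_positions(),env.get_t())
c=shot('wrist','w1.png');print(c['eye'],c['mtx'][0],c['k1'])
E
```

```text
[[0.387, 0.437, 0.0], [0.945, 0.433, 0.0], [0.4, 0.42, 0.0]]
[0.26475474 0.37168285 0.25012818] [-5.70903480e+01  1.68701957e+01 -2.12158417e-01  1.10524056e+02
  2.33826153e-02  5.25217872e+01  1.02842747e+01] 1.525
[0.55894739 0.06038656 0.29956159] [-22.87685094  24.97632343  22.22519234  90.82630137 -10.05390912
  66.29688198  10.18553644] 3.8
[0.54833767 0.13858108 0.44231203] [320.14370353   0.         278.13180758] -0.05619392243380927
```

View pics/w1.png

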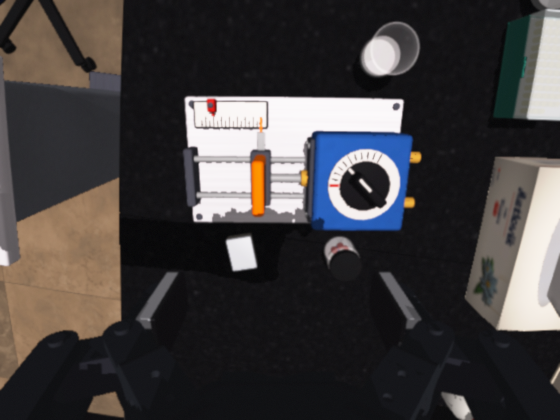

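The wrist view shows the knob at (365,184) with its white line pointing up-left, about 0.8 rad off zero. The pointer tip is at (261,120), the red index at (212,107) and the grip top at (258,185). I'll take a second, closer view and triangulate.

```bash
cat >> h.py <<'E'
RED=((0,130,90),(6,255,255)); 
def feats(c):
    g=blobs(c,*ORANGE,amin=15); r=blobs(c,*RED,amin=8)
    return g,r
E
python3 - <<'E'
from h import *
A=shot('wrist')
env.movel([0.57,-0.03,0.24],v=0.2); env.sleep(.2)
B=shot('wrist','w2.png'); cv2.imwrite('pics/w2c.png',cv2.resize(B['color'][:,:,::-1][0:300,100:500],None,fx=2,fy=2,interpolation=cv2.INTER_CUBIC))
for n,c in (('A',A),('B',B)):
    g,r=feats(c)
    for k,L in (('O',g),('R',r)):
        for s,cc,m in L[:4]: print(n,k,s,cc.round(1),rects(m).round(1).tolist())
    b=blobs(c,*BLUE)[0]; print(rect(b[2]))
np.save('cams.npy',[A,B],allow_pickle=True)
E
```

```text
A O [251 155  15  62 783] [258.1 185.4] [[250.0, 215.89999389648438], [251.1999969482422, 154.8000030517578], [265.1000061035156, 155.0], [263.8999938964844, 216.1999969482422]]
A O [410 152  11  11  73] [415.2 156.8] [[410.0, 152.0], [420.0, 152.0], [420.0, 162.0], [410.0, 162.0]]
A O [301 170   7  17  70] [303.8 177.6] [[301.0, 170.0], [307.0, 170.0], [307.0, 186.0], [301.0, 186.0]]
A O [405 197  10  11  70] [409.4 201.9] [[405.0, 197.0], [414.0, 197.0], [414.0, 207.0], [405.0, 207.0]]
A R [207  99   9  17  82] [212. 106.] [[207.0, 99.0], [215.0, 99.0], [215.0, 115.0], [207.0, 115.0]]
A R [493 203   5  12  33] [495.2 208. ] [[492.70001220703125, 213.6999969482422], [494.8999938964844, 202.60000610351562], [497.6000061035156, 203.10000610351562], [495.29998779296875, 214.3000030517578]]
A R [330 184   9   2  13] [333.5 184.7] [[330.0, 185.0], [330.0, 184.0], [338.0, 184.0], [338.0, 185.0]]
((361.5042724609375, 181.15438842773438), (100.09114837646484, 98.58509063720703), 0.7073193788528442)
B O [ 245   64   18   79 1256] [253.2 102.7] [[243.89999389648438, 64.0999984741211], [260.89
[... 534 characters left out ...]
137] [196.3   9. ] [[189.6999969482422, 0.0], [200.1999969482422, -0.8999999761581421], [201.8000030517578, 16.700000762939453], [191.3000030517578, 17.700000762939453]]
B R [539 142   7  16  68] [541.9 149.5] [[537.9000244140625, 156.5], [541.5999755859375, 141.39999389648438], [545.9000244140625, 142.5], [542.0999755859375, 157.5]]
B R [345 105  11   3  29] [350.3 105.9] [[345.0, 105.0], [355.0, 105.0], [355.0, 107.0], [345.0, 107.0]]
B R [196  19   6   7  19] [198.   21.9] [[194.60000610351562, 23.600000381469727], [197.0, 17.399999618530273], [201.0, 19.0], [198.5, 25.200000762939453]]
((384.07489013671875, 104.10221862792969), (124.08992004394531, 132.32810974121094), 3.066485643386841)
```

View pics/w2c.png

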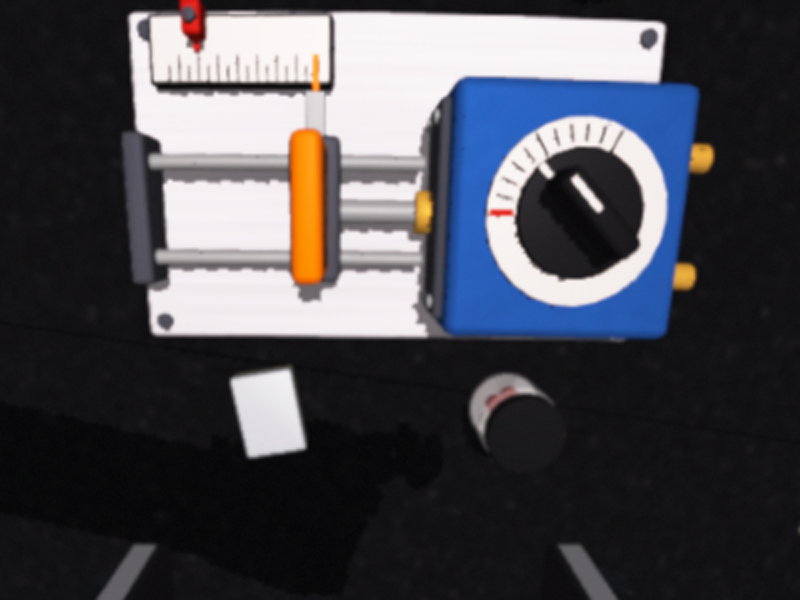

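The close view shows, in full-image pixels, the pointer tip at about (258,27.5), the red tip at (198.5,25), the knob's white line from (386,88) to (401,105.5), and the grip top centre at (253,103).

```bash
python3 - <<'E'
from h import *
A,B=np.load('cams.npy',allow_pickle=True)
S=shot('scene')
gA=(258.1,185.4);gB=(253.2,102.9)
print('grip top tri',tri([(A,gA),(B,gB)]))
def low(c,rng,box):
    h=cv2.cvtColor(c['color'],cv2.COLOR_RGB2HSV); m=cv2.inRange(h,*rng); x0,y0,x1,y1=box
    p=np.argwhere(m[y0:y1,x0:x1])[:,::-1]+[x0,y0]; return p
LO=((6,60,120),(22,255,255)); LR=((0,90,60),(8,255,255))
out={}
for n,c,bp,br in (('A',A,(254,110,268,134),(205,95,222,122)),('B',B,(250,20,266,48),(188,0,208,32))):
    p=low(c,LO,bp); q=low(c,LR,br)
    pt=p[p[:,1]<p[:,1].min()+2].mean(0); qt=q[q[:,1]>q[:,1].max()-2].mean(0)
    print(n,pt,qt,len(p),len(q)); out[n]=(pt,qt)
    P=plane(c,[pt,qt],.0265); print(P.round(4).tolist())
print('ptr tri',tri([(A,out['A'][0]),(B,out['B'][0])]),'mark tri',tri([(A,out['A'][1]),(B,out['B'][1])]))
for n,c,g in (('A',A,gA),('B',B,gB)):
    b=blobs(c,*ORANGE)[0][2]; bx=plane(c,rects(b),.1); print(n,'grip',plane(c,g,.1).round(4), bx.round(4).tolist())
    bb=plane(c,rects(blobs(c,*BLUE)[0][2]),.068); print('blue',bb.round(4).tolist())
L=plane(B,[(386,88),(401,105.5)],.104); d=L[0]-L[1]; print('line',L, np.degrees(np.arctan2(d[1],d[0])))
# dial: white ring at z~.069-.077
for n,c in (('A',A),('B',B)):
    bm=blobs(c,*BLUE)[0]; x,y,w,h=bm[0][:4]; hs=cv2.cvtColor(c['color'],cv2.COLOR_RGB2HSV)
    m=np.zeros(hs.shape[:2],np.uint8); m[y+5:y+h-5,x+12:x+w-5]=cv2.inRange(hs,(0,0,130),(180,60,255))[y+5:y+h-5,x+12:x+w-5]
    k=max(cv2.findContours(m,cv2.RETR_EXTERNAL,cv2.CHAIN_APPROX_NONE)[0],key=cv2.contourArea)
    e=cv2.fitEllipse(k); print(n,'dial',e,plane(c,e[0],.069).round(4)); out[n+'d']=e[0]
print('dial tri',tri([(A,out['Ad']),(B,out['Bd'])]))
E
```

```text
grip top tri [0.53684069 0.05251239 0.08252554]
A [260.5 117.5] [213.  114.5] 48 90
[[0.5268, 0.126, 0.0265], [0.4674, 0.1209, 0.0265]]
B [257.28571429  27.57142857] [198.   24.5] 77 198
[[0.5267, 0.1258, 0.0265], [0.4673, 0.1201, 0.0265]]
ptr tri [0.5266983  0.12597611 0.02576649] mark tri [0.46666326 0.12071998 0.02344662]
A grip [[0.5376 0.0567 0.1   ]] [[0.5332, 0.0204, 0.1], [0.5259, 0.0887, 0.1], [0.5406, 0.0907, 0.1], [0.5488, 0.0225, 0.1]]
blue [[0.6094, 0.0027, 0.068], [0.5891, 0.1211, 0.068], [0.7034, 0.1381, 0.068], [0.7353, 0.0201, 0.068]]
B grip [[0.5379 0.0523 0.1   ]] [[0.5263, 0.0814, 0.1], [0.54, 0.0837, 0.1], [0.5498, 0.0213, 0.1], [0.5353, 0.0188, 0.1]]
blue [[0.6075, 0.0025, 0.068], [0.5916, 0.1207, 0.068], [0.7044, 0.135, 0.068], [0.7333, 0.0158, 0.068]]
line [[0.64492756 0.08129863 0.104     ]
 [0.66087864 0.06987413 0.104     ]] 144.38897931308367
A dial ((363.5600280761719, 183.91888427734375), (67.9252700805664, 73.02983093261719), 51.78984069824219) [[0.6611 0.0703 0.069 ]]
B dial ((387.6625061035156, 105.11356353759766), (87.68611145019531, 96.16471099853516), 29.042457580566406) [[0.6609 0.0706 0.069 ]]
dial tri [0.66065562 0.07052769 0.07008814]
```

```bash
python3 - <<'E'
from h import *
K=[0.6608,0.0706]
env.move_to(K+[0.2],[180,0,144.4]); print(env.get_t(),env.get_joint_positions().round(1))
q=env.inverse_kinematics(K+[0.083],[180,0,194]); print(q if q is None else np.round(q,1))
env.movel(K+[0.083],v=0.1,threshold=15); print(env.get_tcp_pos(),env.get_t())
env.move_gripper(0.0,40); print(env.get_grip_width(),env.get_gripper_force(),env.get_wrist_force(),env.get_moment(),env.get_t())
for y in (148,152):
    env.move_to(K+[0.083],[180,0,y]); print(y,env.get_tcp_rot()[2],env.get_moment().round(3),env.get_wrist_force().round(1),env.get_t())
E
```

```text
5.5167 [-12.6  38.4   8.4  81.4  -5.9  60.7  51.2]
[-5.6 45.4 -4.2 87.4  4.1 47.3 92.7]
[0.66145932 0.07062538 0.0838609 ] 6.8333
0.011225682990236753 40.590548515319824 [-2.86043369 -2.25577867  3.24989498] [-0.45701862  0.55823621 -0.02375055] 7.5
148 147.89045727689927 [-0.688  0.799  0.039] [-4.1 -2.4  4.9] 7.75
152 151.90112276345488 [-0.708  0.876  0.043] [-3.5 -3.4  5.4] 8.0
```

```bash
python3 - <<'E'
from h import *
K=[0.6608,0.0706]
for y in [*range(156,185,4),186,188,190,192,194,196]:
    env.move_to(K+[0.083],[180,0,y]); m=env.get_moment(); print(y,env.get_tcp_rot()[2].round(1),m.round(3),env.get_wrist_force().round(1),env.get_t())
    if abs(m[2])>0.5: break
env.sleep(.2); c=shot('wrist','w3.png'); print(env.get_grip_width())
E
```

```text
156 155.9 [-0.72   0.877  0.053] [-4.1 -3.4  4.9] 8.25
160 159.9 [-0.696  0.894  0.032] [-4.1 -3.2  5.7] 8.5
164 163.9 [-0.755  0.866  0.053] [-4.2 -3.8  5.2] 8.75
168 167.9 [-0.71   0.883  0.038] [-3.7 -3.5  5. ] 9.0
172 171.9 [-0.726  0.891  0.068] [-4.6 -2.9  5. ] 9.25
176 175.9 [-0.783  0.913  0.063] [-5.  -3.7  4.8] 9.5
180 179.9 [-0.745  0.887 -0.004] [-3.9 -3.1  5.7] 9.75
184 -176.1 [-0.832  0.818  0.04 ] [-5.1 -4.5  5.2] 10.0
186 -174.1 [-0.791  0.884  0.067] [-4.5 -3.7  5.5] 10.25
188 -172.1 [-0.804  0.864  0.064] [-4.  -4.4  5.6] 10.5
190 -170.3 [-0.783  0.856 -0.59 ] [-4.7 -4.4  4.9] 10.75
0.011357769738070707
```

The moment jumps at the stop, at about 189°, close to the 188.7° I predicted. I'll release, lift and check.

```bash
python3 - <<'E'
from h import *
K=[0.6608,0.0706]
env.move_gripper(0.06); env.movel(K+[0.16],v=0.15)
env.move_to([0.57,-0.02,0.24],[180,0,98.7]); env.sleep(.15)
B=shot('wrist'); cv2.imwrite('pics/w4c.png',cv2.resize(B['color'][:,:,::-1][0:300,100:500],None,fx=2,fy=2,interpolation=cv2.INTER_CUBIC))
g,_=feats(B); b=plane(B,rects(g[0][2]),.1); print(b.round(4).tolist(),b.mean(0),env.get_t())
np.save('camC.npy',[B],allow_pickle=True)
E
```

```text
[[0.5267, 0.0817, 0.1], [0.5406, 0.0838, 0.1], [0.5493, 0.0215, 0.1], [0.5346, 0.0192, 0.1]] [0.5378011  0.05155585 0.1       ] 13.5
```

View pics/w4c.png

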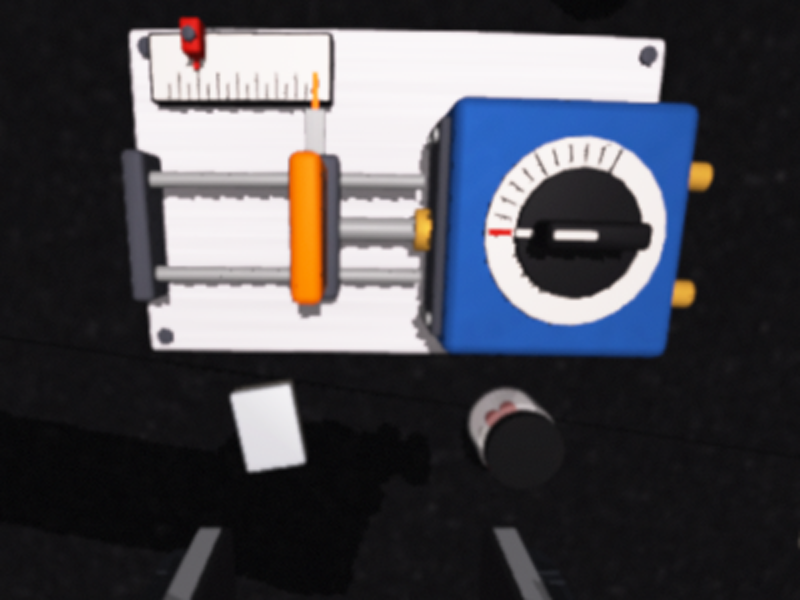

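The white line at (523,233) now meets the red zero line at (498,233), the plunger is still home, and the neighbours haven't moved. Next I'll grip the plunger and draw it most of the way at low speed.

```bash
cat >> h.py <<'E'
YAW=8.7; U=np.array([np.cos(np.radians(YAW)),np.sin(np.radians(YAW)),0])
G=np.array([0.5378,0.0516,0.060])
E
python3 - <<'E'
from h import *
print(env.inverse_kinematics(G-.06*U,[180,0,98.7]) is not None)
env.move_to(G+[0,0,.09],[180,0,98.7]); env.movel(G,v=0.1,threshold=15)
print(env.get_tcp_pos(),env.get_t(),env.get_wrist_force())
env.move_gripper(0.0,60); print(env.get_grip_width(),env.get_gripper_force(),env.get_wrist_force(),env.get_tcp_pos())
c=shot('wrist','w5.png')
env.movel(G-.045*U,v=0.03); env.sleep(.2)
print(env.get_tcp_pos(),(env.get_tcp_pos()-G)@U,env.get_gripper_force(),env.get_wrist_force(),env.get_t())
B=shot('wrist','w6.png'); np.save('camD.npy',[c,B],allow_pickle=True)
E
```

```text
True
[0.53842059 0.05146851 0.06061224] 15.1 [-0.25119032 -0.67210095  0.07020591]
0.013559585896941461 60.49572765827179 [-4.06487042  0.52336334  4.63353843] [0.53661139 0.05150064 0.06043035]
[0.49845379 0.04604842 0.06046387] -0.03973322803182177 59.8484605550766 [ 8.59397797  3.17383399 -3.18361409] 17.4833
```

View pics/w6.png

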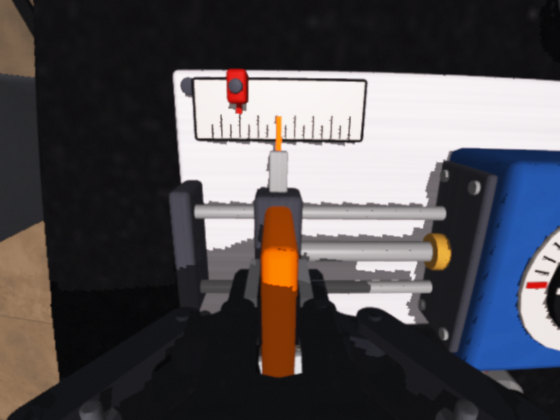

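The wrist view shows the pointer tip at about (278,117) and the red tip at about (240,112), both unobstructed. I'll close the loop on this view.

```bash
cat >> h.py <<'E'
def gap(c,show=True):
    h=cv2.cvtColor(c['color'],cv2.COLOR_RGB2HSV)
    f=lambda lo,hi,b:np.argwhere(cv2.inRange(h,lo,hi)[b[1]:b[3],b[0]:b[2]])[:,::-1]+[b[0],b[1]]
    p=f((9,80,120),(22,255,255),(265,100,295,150)); q=f((0,90,60),(7,255,255),(215,60,300,122))
    pt=p[p[:,1]<p[:,1].min()+4].mean(0); qt=q[q[:,1]>q[:,1].max()-3].mean(0)
    P=plane(c,[pt,qt],.0265); g=(P[0]-P[1])@U
    if show: print('px',pt.round(1),qt.round(1),'gap mm',round(g*1e3,2))
    return g
E
python3 - <<'E'
from h import *
for c in np.load('camD.npy',allow_pickle=True)[1:]: gap(c)
cmd=.045
g=gap(shot('wrist'))
for _ in range(3):
    if abs(g)<.001: break
    cmd+=g*.85 if g>.004 else g
    env.movel(G-cmd*U,v=0.02); env.sleep(.2)
    print('cmd',cmd,(env.get_tcp_pos()-G)@U); g=gap(shot('wrist'))
print(env.get_gripper_force(),env.get_wrist_force(),env.get_t())
shot('wrist','w7.png')
E
```

```text
px [278.1 117.6] [238.6 111.9] gap mm 20.88
px [278.1 117.6] [238.6 111.9] gap mm 20.88
cmd 0.06274602144721149 -0.056438448441773946
px [278.5 117.6] [270.2 112.6] gap mm 4.37
cmd 0.06645970900568529 -0.06008654613737683
px [278.3 116.9] [277.  112.7] gap mm 0.71
60.305981040000916 [11.20662523  4.03705959 -5.65222883] 19.45
```

View pics/w7.png

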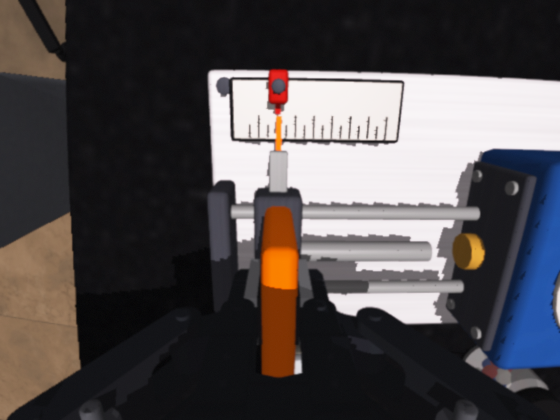

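The pointer tip at (278,117) is level with the red tip at (277,112), and the grip is holding at 60 N. I'll check that nothing is drifting, then hand in.

```bash
python3 - <<'E'
from h import *
env.sleep(.5); g=gap(shot('wrist')); print(env.get_gripper_force(),env.get_qvel().round(2))
if abs(g)<.002: print(env.job_done())
E
```

```text
px [278.4 117.6] [277.  112.7] gap mm 0.74
60.307307839393616 [-0.02 -0.02  0.05 -0.    0.13  0.06 -0.06]
the job is handed in; nothing more can be done
None
```

I handed the job in with the counter at its zero stop and the plunger held at 60 N, its pointer measured within about 1 mm of the red index; the hand-in returned no verdict.

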